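Reset a curing chamber by cycling its drop-down door

TASK

The small curing chamber with the blue door has tripped its door switch and starts again only once the door has been fully opened and shut. Take the blue door by its grip bar and pull it down until it is fully open, then push it back up until it is fully shut and let go. The chamber with the orange door is in use: do not move its door.

Things in the scene. Friction and masses are not known exactly. Their poses are not given: they have to be found in the camera images.
- blue_chamber: White bench-top chamber with the blue door, 140 mm deep (x), 160 wide (y), 120 high, fixed to the counter. Origin: centre of its underside; -x is its front, turned to the robot within 0.35 rad. The door (154 wide, 95 tall, 12 mm thick) is hinged along its bottom edge, 77 mm in front of the origin and 25 mm above the counter.
- blue_handle (a point): Centre of the blue door's grip bar: round dark steel, 12 mm thick, 84 long, on two 10 mm posts 76 mm apart, 45 mm beyond the door's top edge; free from above at every door angle. Turns with the door: y along bar and hinge, z from hinge to bar, hinge axis 140 mm away along -z. Shut: 165 mm above the counter, 45 above the roof. Fully open: 69 mm above the counter, 133 mm farther out.
- blue_door (a joint): Angle of the blue door in rad: 0 = fully shut (upright, at its stop), 1.25 = fully open (at its stop, leaning out to the robot, 18 degrees above level). Starts shut or up to 0.3 ajar. A stiff hinge holds the door wherever it is left; moving it takes 1 to 3 N at the bar. The bar can turn between two fingers that pinch it.
- orange_handle (a point): Centre of the grip bar of the orange door, on a second chamber of the same make and size that stands to the left or right of the first; its frame is as for the blue one. This door stands shut or ajar (up to 0.5 rad) and must stay as it is.

How it is judged:
By the outcome, as a careful person would: the job done as asked, in the order asked, and still so for the second after the job is handed in, with the robot touching nothing.
It also fails if it takes over 43 s, if anything falls off the work surface, if the arm or the gripper's body presses on something with over 40 N, if the wrist force passes 120 N, or if a joint passes its speed limit or range.

ROBOT

A 7-joint arm with a two-finger parallel gripper is mounted at the origin on a cart in front of the work surface, level with it; the furniture and walls round the work are solid. World frame = base frame: x ahead of the robot, y to its left, z up, the work surface at z = 0. Lengths are in m, angles in rad, forces in N, time in s.
With the tool pointing down it reaches from about 0.425 to 0.825 m from the base axis. Payload 3.6 kg.
Tool frame: the origin (TCP) lies at the very end of the fingers, on their centre line; the grasp point (between the pads) lies behind it (ctrl.grip_point_offset is the z of the grasp point in the tool frame, in m); z points along the fingers, x is the direction in which the jaws open and shut, and the axes are right-handed (so a half turn about z gives the same grasp; the last joint's range is limited). The gripper opens to 85 mm and grips with 20 to 120 N. Pads are 22 mm wide; open, the fingers measure 114 mm over their backs; the gripper's body (76 mm by 85 mm) begins 54 mm behind the grasp point. The pads swing forward as they close: fully open they stand 13 mm farther back than shut.
Start: joints at [-1.274, 0.615, -0.013, 1.423, 0.008, 1.103, -0.04], TCP at [0.206, 0.616, 0.231] pointing down, gripper open.
Joint ranges: [-3.12, 3.12], [-0.3, 2.06], [-1.34, 1.32], [0.26, 2.42], [-1.36, 4.5], [0.01, 1.98], [-2.84, 2.84]. Speed limits (rad/s): [2.79, 2.79, 3.14, 3.14, 3.14, 3.14, 3.14].

INTERFACE

Orientations are given as a unit quaternion [w, x, y, z].
In Python, from cell import ctrl gives the robot as it stands. Calls block until the motion is done:
- ctrl.move_ptp(position, orientation): joint-space move of the TCP to a pose.
- ctrl.servo_line(position, rotation=None, max_speed=0.15): straight line of the TCP; rotation=None keeps the orientation; max_speed is the mean speed in m/s.
- ctrl.movej(angles): joint-space move.
- ctrl.open_gripper() and ctrl.close(strength=None): open the fingers fully, or close them until they stop; strength is the grip in N (None keeps the last).
- ctrl.sleep(seconds).
- ctrl.solve_ik(position, orientation): joint angles nearest the present ones, or None.
- ctrl.get_obs(): the state.
- ctrl.read_camera(name): name is "scene" or "top" or "wrist"; returns a dict with "frame" (400x640x3 uint8, red, green, blue), "range_z" (400x640 float32, m along the optical axis (not along the pixel's ray), 0 where there is no reading), "camera_matrix" (3x3 intrinsics, pixels), "origin" and "rotation" of the camera in the world. Camera axes: x right, y up, looking along -z (the intrinsics and any distortion apply to the point x, -y, -z); pixel columns grow to the right and rows downward; lengths in m; the calibration is good to about 2 mm. A picture is of the moment at which its call begins.
A pose or a line that the arm cannot do raises ctrl.MotionError and nothing moves.
- ctrl.job_done(): hands the job in, once; it reports no verdict.
Trained networks look in the newest picture that a camera, given by its name, has taken for a name from the list of things; names that differ only in an ending like _2 or _b are one class to them, and where a whole thing is asked for, a point or a joint stands for the part that bears it (a point fixed in the world has none). Each returns a list of dicts, best first, with "confidence" (0 to 1); they miss things now and then, are a little off and sometimes report something else, mostly with a low value. They report only what shows in the picture. A call takes as long as a camera call.
- ctrl.find_in(name, camera): "box" ([left, top, right, bottom] in pixels, round what is visible of it).
The state is a dict: "time": time; "qpos": joint angles; "qd": joint speeds; "effort": joint torques, N m; "ee_pos": TCP position; "eef_rot": TCP orientation; "wrist_force": force on the tool from outside, world axes, zero at the start; "moment": the same for the moment, N m; "opening": finger opening in m.
Only numpy, scipy, OpenCV 4.12 (cv2) and the standard library are available. Lean on these libraries where they do the work, as an engineer would, in place of code of your own. Each camera call takes 0.05 s, during which the arm holds its last target. There are 200 camera calls.

## Working session

There is one attempt and no reset: what is moved stays moved. The work goes in short steps, each a Python script; the robot and the scene stay as the last script left them, time stands still between calls to the robot, and variables do not carry over. Pictures are saved under pics/ and viewed, about 8 in all and at most 12, crops included, and the job is handed in when it is done.

```bash
ls; mkdir -p pics
python3 - <<'E'
from cell import ctrl
import cv2,numpy as np
ims=[]
for c in("scene","top"):
    r=ctrl.read_camera(c); ims.append(r["frame"]); np.savez("/tmp/"+c,**r)
    cv2.imwrite(f"pics/{c}1.png",r["frame"][:,:,::-1])
    print(c,r["origin"])
    for n in("blue_handle","blue_door","blue_chamber","orange_handle"): print(n,[(np.round(d["box"]),round(d["confidence"],2)) for d in ctrl.find_in(n,c)[:3]])
o=ctrl.get_obs();print(o["time"],o["ee_pos"],o["eef_rot"],ctrl.grip_point_offset,o["opening"])
E
```

```text
pics
scene [ 0.48084408 -0.67947066  0.72753401]
blue_handle [(array([291., 127., 304., 205.]), 0.93)]
blue_door [(array([291., 129., 305., 204.]), 0.8)]
blue_chamber [(array([291., 129., 366., 211.]), 0.72)]
orange_handle [(array([309., 217., 320., 313.]), 0.8)]
top [ 0.50505846 -0.10880092  0.95325418]
blue_handle [(array([207., 197., 281., 215.]), 0.64)]
blue_door [(array([203., 196., 279., 215.]), 0.69)]
blue_chamber [(array([206., 128., 296., 218.]), 0.57)]
orange_handle [(array([341., 205., 411., 234.]), 0.86)]
0.5 [0.20613778 0.61636796 0.2312436 ] [ 4.71899207e-05  8.11518953e-01  5.84326087e-01 -9.84084094e-05] -0.0187 0.08533120504503672
```

View pics/scene1.png

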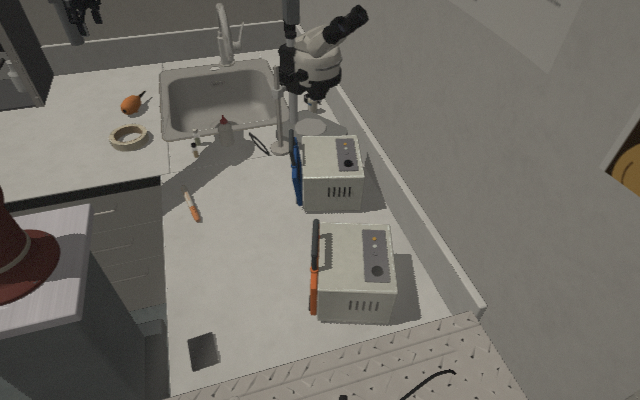

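View pics/top1.png

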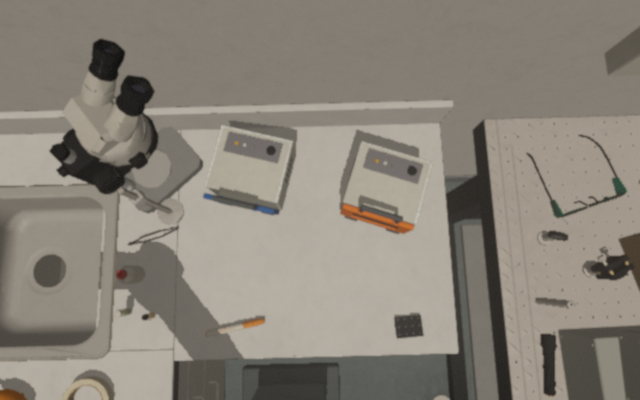

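The scene view shows the blue chamber at about (330,170), its door nearly shut, and the orange one at (355,270). The microscope and a thin stand at about (280,148) are on its far side. The top view shows the blue roof at (252,165) with its bar at (240,203), and the orange roof at (388,185). Next I get positions from depth.

```bash
cat > h.py <<'E'
import numpy as np,cv2
def cloud(r):
    K=r["camera_matrix"];z=r["range_z"];v,u=np.mgrid[:z.shape[0],:z.shape[1]]
    p=np.stack([(u-K[0,2])/K[0,0]*z,-(v-K[1,2])/K[1,1]*z,-z],-1)
    P=p@r["rotation"].T+r["origin"];P[z==0]=np.nan
    return P
E
python3 - <<'E'
from h import *
for c,boxes in(("top",{"blue":(200,120,300,220),"orange":(335,140,435,237)}),("scene",{"blue":(285,120,370,215),"orange":(300,210,400,325)})):
    r=np.load(f"/tmp/{c}.npz");P=cloud(r);f=r["frame"].astype(int)
    for n,(a,b,cc,d) in boxes.items():
        Q=P[b:d,a:cc].reshape(-1,3);F=f[b:d,a:cc].reshape(-1,3)
        m=np.abs(Q[:,2]-.12)<.007
        m&=F.min(1)>90
        print(c,n,"roof",cv2.minAreaRect(Q[m][:,:2].astype(np.float32)),m.sum(),np.median(Q[m],0))
        sat=F.max(1)-F.min(1)>50
        print(" door z",np.nanpercentile(Q[sat],[2,50,98],axis=0).round(3).tolist())
        b=(Q[:,2]>.135)&(Q[:,2]<.19)&(F.max(1)<110)
        B=Q[b];print(" bar",b.sum(), B.mean(0).round(4), np.percentile(B,[3,97],axis=0).round(3).tolist())
        l=cv2.fitLine(B[:,:2].astype(np.float32),cv2.DIST_HUBER,0,.01,.01).ravel();print(" line",l, "yaw of normal",np.arctan2(-l[0],l[1]) )
# obstacles tall between z>.03 in workspace
r=np.load("/tmp/top.npz");P=cloud(r)
m=(P[...,2]>.03)
G=np.zeros((14,24))
for x,y,z in P[m]:
    i=int((x-.3)//.05);j=int((.6-y)//.05)
    if 0<=i<14 and 0<=j<24:G[i,j]=max(G[i,j],z)
print("x rows .3.. ; y cols .6 down");print((G*100).round().astype(int))
E
```

```text
Traceback (most recent call last):
  File "h.py", line 5, in cloud
    P=p@r["rotation"].T+r["origin"];P[z==0]=np.nan
      ~^~~~~~~~~~~~~~~~
ValueError: matmul: Input operand 1 has a mismatch in its core dimension 0, with gufunc signature (n?,k),(k,m?)->(n?,m?) (size 4 is different from 3)
```

```bash
cat > h.py <<'E'
import numpy as np,cv2
from scipy.spatial.transform import Rotation as R
def cloud(r):
    K=r["camera_matrix"];z=r["range_z"];v,u=np.mgrid[:z.shape[0],:z.shape[1]]
    p=np.stack([(u-K[0,2])/K[0,0]*z,-(v-K[1,2])/K[1,1]*z,-z],-1)
    M=R.from_quat(r["rotation"],scalar_first=True).as_matrix()
    P=p@M.T+r["origin"];P[z==0]=np.nan
    return P
E
cat > a.py <<'E'
from h import *
for c,boxes in(("top",{"blue":(200,120,300,220),"orange":(335,140,435,237)}),("scene",{"blue":(285,120,370,215),"orange":(300,210,400,325)})):
    r=np.load(f"/tmp/{c}.npz");P=cloud(r);f=r["frame"].astype(int)
    for n,(a,b,cc,d) in boxes.items():
        Q=P[b:d,a:cc].reshape(-1,3);F=f[b:d,a:cc].reshape(-1,3)
        m=np.abs(Q[:,2]-.12)<.007
        m&=F.min(1)>90
        print(c,n,"roof",cv2.minAreaRect(Q[m][:,:2].astype(np.float32)),m.sum(),np.median(Q[m],0))
        sat=F.max(1)-F.min(1)>50
        print(" door z",np.nanpercentile(Q[sat],[2,50,98],axis=0).round(3).tolist())
        b=(Q[:,2]>.135)&(Q[:,2]<.19)&(F.max(1)<110)
        B=Q[b]; print(" bar",b.sum())
        if len(B)<5: continue
        print(B.mean(0).round(4), np.percentile(B,[3,97],axis=0).round(3).tolist())
        l=cv2.fitLine(B[:,:2].astype(np.float32),cv2.DIST_HUBER,0,.01,.01).ravel();print(" line",l, "yaw of normal",np.arctan2(-l[0],l[1]) )
r=np.load("/tmp/top.npz");P=cloud(r)
m=(P[...,2]>.03)
G=np.zeros((14,24))
for x,y,z in P[m]:
    i=int((x-.3)//.05);j=int((.6-y)//.05)
    if 0<=i<14 and 0<=j<24:G[i,j]=max(G[i,j],z)
print("x rows .3.. ; y cols .6 down");print((G*100).round().astype(int))
E
python3 a.py
```

```text
top blue roof ((0.7247533798217773, 0.034658826887607574), (0.16055576503276825, 0.16775260865688324), 75.62427520751953) 4686 [0.73370588 0.03148268 0.1199683 ]
 door z [[0.632, -0.018, 0.117], [0.64, 0.005, 0.119], [0.786, 0.122, 0.127]]
 bar 220
[0.6455 0.0527 0.1673] [[0.634, 0.014, 0.155], [0.657, 0.091, 0.171]]
 line [0.24276757 0.9700845  0.6454931  0.05266311] yaw of normal -0.24521776
top orange roof ((0.6839039921760559, -0.2602028250694275), (0.16013246774673462, 0.15347807109355927), 71.14376831054688) 4614 [ 0.68868513 -0.26127975  0.12006513]
 door z [[0.589, -0.305, 0.039], [0.615, -0.236, 0.116], [0.657, -0.166, 0.167]]
 bar 210
[ 0.6171 -0.2364  0.1687] [[0.602, -0.272, 0.162], [0.631, -0.198, 0.172]]
 line [ 0.32517835  0.9456527   0.6171217  -0.23641154] yaw of normal -0.33120033
scene blue roof ((0.7534651160240173, 0.06579340249300003), (0.2567570209503174, 0.16866812109947205), 65.03912353515625) 2291 [0.73345134 0.0209765  0.1199929 ]
 door z [[0.631, -0.021, 0.116], [0.641, 0.008, 0.119], [0.784, 0.084, 0.126]]
 bar 170
[0.646  0.0422 0.1619] [[0.635, 0.012, 0
[... 899 characters left out ...]
 0  0  0  0 18 18 19 26]
 [ 0  0  0  0  0  0  0  0  0  0  0  0  0  0  0  0  0 16 12  0 18 18 24 24]
 [ 0  0  0  0  0  0  0 26  0  0 17 17 12  0  0 17 17 17 12  0 18 18 21 22]
 [ 0  0  0  0 25 27 26 26  0 12 17 12 12  0  0 12 12 13 13  0 18 19 21 18]
 [ 0  0  0  0 25 30 32 33 34 12 12 13 13 12  0 12 13 13 13 12 18 18 21 18]
 [ 0  0  0  0 23 32 33 35 39 37 13 13 13 12  0  9 13 13  0  0 18 18 18 18]
 [ 0  0  0  0  0  0 35 39 38 36 13 12 12  0  0  0  0  0  0  0  0 18 18 18]
 [15 21 28 34 41 46 46 46 46 46 46 45 45 45 45 45 44 44 44 44 43 43 43 43]
 [ 0  0  0  0  0  0  0  0  0  0  0  0  0  0  0  0  0  0  0  0  0  0  0  0]
 [ 0  0  0  0  0  0  0  0  0  0  0  0  0  0  0  0  0  0  0  0  0  0  0  0]]
```

```bash
cat > b.py <<'E'
from h import *
r=np.load("/tmp/top.npz");P=cloud(r);f=r["frame"].astype(int)
for n,(a,b,cc,d),yaw in(("blue",(195,115,305,225),-.243),("orange",(330,130,440,240),-.327)):
    Q=P[b:d,a:cc].reshape(-1,3);F=f[b:d,a:cc].reshape(-1,3)
    c,s=np.cos(yaw),np.sin(yaw); L=np.c_[Q[:,0]*c+Q[:,1]*s,-Q[:,0]*s+Q[:,1]*c,Q[:,2]]
    sat=F.max(1)-F.min(1)>45
    roof=(abs(L[:,2]-.12)<.006)&~sat
    # interior selection of histogram along x and y
    for k in(0,1):
        h,e=np.histogram(L[roof][:,k],bins=np.arange(L[roof][:,k].min(),L[roof][:,k].max()+.004,.004));print(n,"xy"[k],[(round(float(x),3),int(v)) for x,v in zip(e,h) if v>3][:4],[(round(float(x),3),int(v)) for x,v in zip(e,h) if v>3][-4:])
    bar=(L[:,2]>.163)&(L[:,2]<.18);B=L[bar];print(" bar",np.median(B,0),np.percentile(B,[2,98],axis=0).round(4).tolist(),"len ctr",B[:,:2].min(0),B[:,:2].max(0))
    ds=sat&(L[:,2]>.09)&(L[:,2]<.135);D=L[ds];print(" doortop",np.percentile(D,[2,50,98],axis=0).round(3).tolist())
E
python3 b.py
```

```text
blue x [(0.611, 29), (0.615, 20), (0.619, 6), (0.623, 31)] [(0.763, 104), (0.767, 128), (0.771, 135), (0.775, 86)]
blue y [(0.127, 107), (0.131, 129), (0.135, 126), (0.139, 126)] [(0.275, 121), (0.279, 128), (0.283, 113), (0.287, 9)]
 bar [0.61281321 0.2081023  0.16795018] [[0.6075, 0.1675, 0.1643], [0.6189, 0.2475, 0.1718]] len ctr [0.60721461 0.16571282] [0.61951074 0.25022871]
 doortop [[0.616, 0.135, 0.117], [0.621, 0.159, 0.119], [0.749, 0.28, 0.127]]
orange x [(0.667, 58), (0.671, 72), (0.675, 143), (0.679, 144)] [(0.791, 122), (0.795, 118), (0.799, 134), (0.803, 106)]
orange y [(-0.107, 100), (-0.103, 126), (-0.099, 124), (-0.095, 126)] [(0.037, 120), (0.041, 123), (0.045, 119), (0.049, 121)]
 bar [ 0.65939358 -0.02630971  0.16916442] [[0.6545, -0.0666, 0.1646], [0.6654, 0.014, 0.1722]] len ctr [ 0.65401441 -0.06862824] [0.66633284 0.01597589]
 doortop [[0.654, -0.1, 0.095], [0.657, -0.022, 0.119], [0.772, 0.048, 0.127]]
```

```bash
cat >> h.py <<'E'
YAW=-.243; H=np.array([.632,.208]); GO=.0187
c,s=np.cos(YAW),np.sin(YAW); M2=np.array([[c,-s],[s,c]])
QUAT=R.from_matrix(np.array([[c,s,0],[s,-c,0],[0,0,-1.]])).as_quat(scalar_first=True)
def tcp(a,up=0,dx=0,rad=.14,dz=0):   # tool tip for bar at door angle a, tool straight down
    xy=M2@(H+[dx-rad*np.sin(a),0]); return np.array([*xy,.025+rad*np.cos(a)-GO+up+dz])
E
python3 - <<'E'
from h import *
from cell import ctrl
for a in(.136,0,1.25): print(a,tcp(a),ctrl.solve_ik(tcp(a),QUAT))
ctrl.servo_line([.15,.45,.30],max_speed=.3)
ctrl.move_ptp([.48,.1,.30],QUAT)
ctrl.servo_line(tcp(.136,.10),max_speed=.25)
r=ctrl.read_camera("wrist");np.savez("/tmp/w",**r);cv2.imwrite("pics/w1.png",r["frame"][:,:,::-1])
P=cloud(r).reshape(-1,3);B=P[(P[:,2]>.15)&(P[:,2]<.18)]@np.block([[M2,np.zeros((2,1))],[np.zeros((1,2)),np.ones((1,1))]])
B=B[(abs(B[:,0]-.613)<.04)]
print(len(B),np.median(B,0),np.percentile(B,[2,98],axis=0).round(4).tolist())
o=ctrl.get_obs();print(o["time"],o["ee_pos"],o["wrist_force"],o["qpos"])
E
```

```text
0.136 [0.64505649 0.05438724 0.14500727] [-0.3680098   0.73223387  0.4457727   1.54220263 -0.36223232  0.94998685
 -0.05259365]
0 [0.66348019 0.04982003 0.1463    ] [-0.35208115  0.75766307  0.44960871  1.48320205 -0.36663828  0.98483168
 -0.0486604 ]
1.25 [0.53452564 0.08178769 0.05044513] [-0.40033609  0.71962791  0.32554413  1.92416631 -0.40665777  0.56206454
 -0.04527705]
2313 [0.61451544 0.21255456 0.16827694] [[0.6092, 0.169, 0.1633], [0.6204, 0.2499, 0.1702]]
3.9417 [0.64435551 0.05536543 0.24558602] [-0.77442226 -0.4295595   1.41767593] [-0.44682687  0.65722269  0.60218006  1.42593222 -0.38525883  1.17699495
 -0.0358593 ]
```

View pics/w1.png

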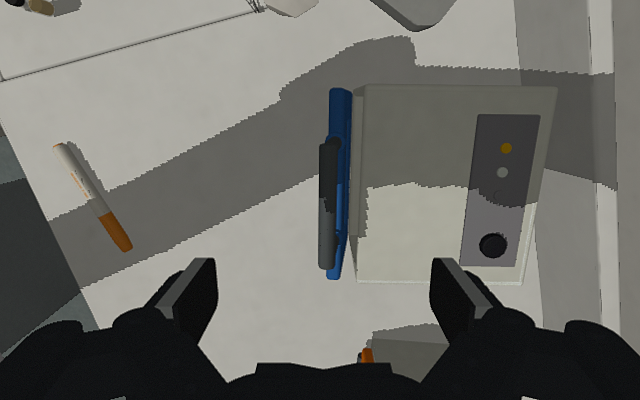

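The wrist view shows the bar at (328,205) midway between the fingers (about 205 and 445), in line with the door. Depth puts it within 2 mm of the estimate, so I descend and grip.

Run:
```python
from h import *
from cell import ctrl
ctrl.servo_line(tcp(.126),max_speed=.12)
o=ctrl.get_obs();print(o["ee_pos"],o["wrist_force"])
ctrl.close(30)
o=ctrl.get_obs();print(o["time"],o["opening"],o["wrist_force"])
for a in np.linspace(.126,.4,4)[1:]:
    ctrl.servo_line(tcp(a),max_speed=.08);o=ctrl.get_obs();F=o["wrist_force"];print(round(a,2),o["time"],(F[:2]@M2).round(1),F[2].round(1),o["opening"].round(4),(o["ee_pos"]-tcp(a)).round(4))
r=ctrl.read_camera("wrist");cv2.imwrite("pics/w2.png",r["frame"][:,:,::-1])
```

```text
[0.64706814 0.05391491 0.14620856] [-0.0670598   0.25090727 -0.28183379]
5.5917 0.010951486627365444 [-0.68720997 -0.4855223   0.58300115]Traceback (most recent call last):
  File "<stdin>", line 8, in <module>
AttributeError: 'float' object has no attribute 'round'
```

```bash
cat >> h.py <<'E'
def arc(ctrl,angles,v=.1,lim=25):
    for a in angles:
        ctrl.servo_line(tcp(a),max_speed=v);o=ctrl.get_obs();F=np.array(o["wrist_force"])
        print(round(a,3),round(o["time"],2),(F[:2]@M2).round(1),round(F[2],1),round(o["opening"],4),(np.array(o["ee_pos"])-tcp(a)).round(4))
        if np.linalg.norm(F)>lim: print("force stop");return a
    return None
E
python3 - <<'E'
from h import *
from cell import ctrl
arc(ctrl,np.arange(.3,.65,.08))
r=ctrl.read_camera("wrist");cv2.imwrite("pics/w2.png",r["frame"][:,:,::-1])
E
```

```text
0.3 6.17 [-1.2  1.5] 3.5 0.0106 [-0.0003  0.0004  0.0003]
0.38 6.42 [-1.7  1.1] 2.4 0.0106 [-0.0006  0.0006 -0.0002]
0.46 6.68 [-0.3  2.6] 0.5 0.0108 [-0.0005  0.0006 -0.0005]
0.54 6.94 [-0.6  1.8] -1.3 0.0106 [-0.0006  0.0006 -0.0007]
0.62 7.2 [0.5 2.5] -1.7 0.0107 [-0.0003  0.0006 -0.0005]
```

View pics/w2.png

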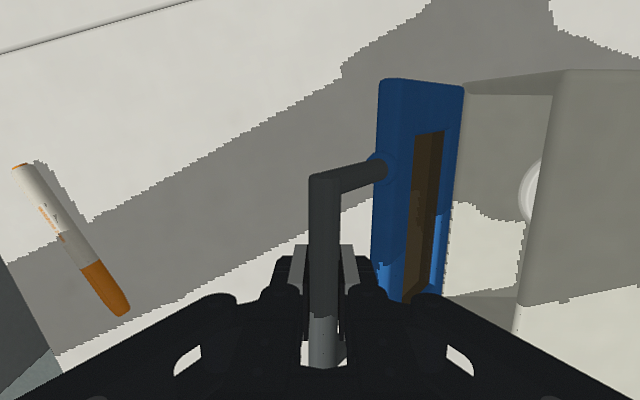

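The bar is held between the pads at about (325,290) and the door is swinging out with low forces. I carry on to the open stop.

Run:
```python
from h import *
from cell import ctrl
arc(ctrl,list(np.arange(.71,1.2,.09))+[1.2,1.23,1.25,1.265,1.28,1.295,1.31,1.325],lim=18)
r=ctrl.read_camera("scene");np.savez("/tmp/s2",**r);cv2.imwrite("pics/s2.png",cv2.resize(r["frame"][90:240,200:400,::-1],(800,600)))
```

```text
0.71 7.53 [2.9 4.3] -3.7 0.0109 [ 0.0005  0.0004 -0.0002]
0.8 7.8 [2.6 5. ] -3.9 0.0106 [ 0.0005  0.0004 -0.0004]
0.89 8.07 [3.6 3.5] -3.7 0.0108 [ 0.0003  0.0004 -0.0005]
0.98 8.35 [3.6 4.4] -3.0 0.0105 [ 0.0004  0.0004 -0.0005]
1.07 8.62 [4.4 3.6] -3.4 0.0109 [ 0.0007  0.0003 -0.0004]
1.16 8.9 [3.6 4.4] -2.2 0.0107 [ 0.0009  0.0002 -0.0004]
1.2 9.15 [3.4 3.4] -2.1 0.0106 [ 0.001   0.0001 -0.0004]
1.23 9.4 [4.  4.8] -2.2 0.0109 [ 0.0011  0.0001 -0.0005]
1.25 9.65 [3.2 5. ] 2.0 0.0108 [0.0013 0.     0.0003]
1.265 9.9 [1.6 3.3] 12.6 0.0112 [ 0.0019 -0.0002  0.0019]
1.28 10.15 [-0.8  2.6] 24.2 0.0111 [ 0.0025 -0.0002  0.0037]
force stop
```

View pics/s2.png

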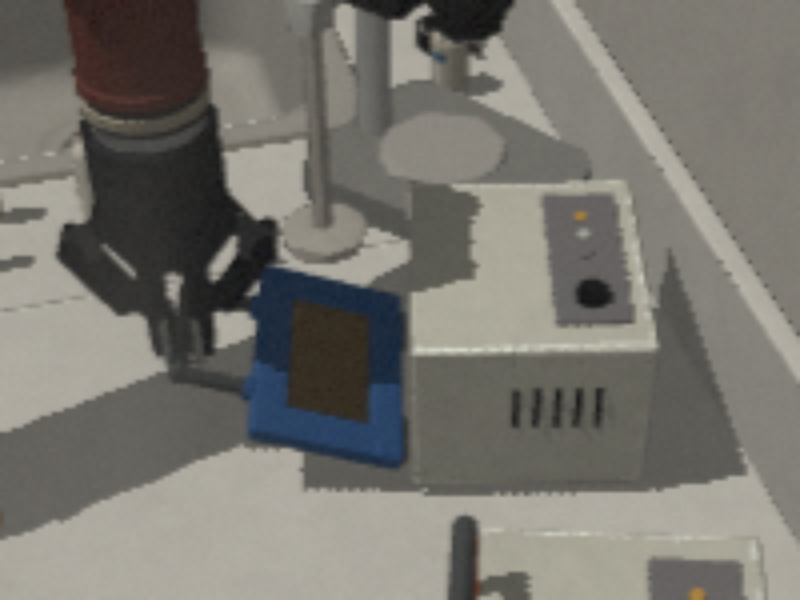

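The door is at its stop: vertical force climbs from 2 to 24 N past 1.25 and the picture shows it fully down. Now I shut it.

Run:
```python
from h import *
from cell import ctrl
arc(ctrl,list(np.arange(1.2,.1,-.1)),lim=40)
arc(ctrl,[.06,.03,.01,-.005,-.02,-.035,-.05,-.065],lim=20)
ctrl.sleep(.3);o=ctrl.get_obs();print(o["ee_pos"],tcp(0))
r=ctrl.read_camera("wrist");cv2.imwrite("pics/w3.png",r["frame"][:,:,::-1])
```

```text
1.2 10.46 [3.9 4.3] -1.2 0.0108 [ 0.0012 -0.      0.0003]
1.1 10.75 [5.2 3.6] -2.8 0.0106 [ 0.0006  0.0001 -0.0004]
1.0 11.04 [3.3 3.6] -2.5 0.0104 [-0.0001  0.0002 -0.0007]
0.9 11.33 [2.3 4.3] -0.5 0.0106 [-0.001   0.0003 -0.0009]
0.8 11.62 [-1.3  4. ] 0.6 0.011 [-0.0015  0.0003 -0.0004]
0.7 11.92 [-3.2  3.3] 3.7 0.011 [-0.0021  0.0003  0.    ]
0.6 12.21 [-6.3  3.2] 6.6 0.0107 [-0.0028  0.0004  0.0005]
0.5 12.5 [-6.2  2.1] 9.8 0.0108 [-0.0024  0.0002  0.0011]
0.4 12.79 [-4.9  2.5] 8.0 0.0105 [-0.0011 -0.0004  0.0015]
0.3 13.08 [-2.8  1.3] 8.4 0.0108 [-0.     -0.0008  0.0015]
0.2 13.38 [-2.4  2.3] 5.4 0.0107 [ 0.0004 -0.0011  0.0015]
0.06 13.72 [-0.5  1.7] 4.7 0.0107 [ 0.0012 -0.0016  0.0013]
0.03 13.97 [-1.9  1.5] 4.9 0.011 [ 0.0002 -0.0014  0.0011]
0.01 14.22 [-2.6  1.4] 6.3 0.0102 [-0.0002 -0.0014  0.0011]
-0.005 14.47 [-1.6  0.9] 5.1 0.0109 [-0.0004 -0.0013  0.001 ]
-0.02 14.72 [-4.9  1.2] 8.6 0.011 [-0.0019 -0.0009  0.001 ]
-0.035 14.97 [-10.1   1.1] 12.0 0.0108 [-0.0039 -0.0004  0.001 ]
-0.05 15.22 [-13.9   0.4] 14.5 0.0108 [-0.0059  0.0001  0.001 ]
force stop
[0.66434219 0.0482191  0.147161  ] [0.66348019 0.04982003 0.1463    ]
```

View pics/w3.png

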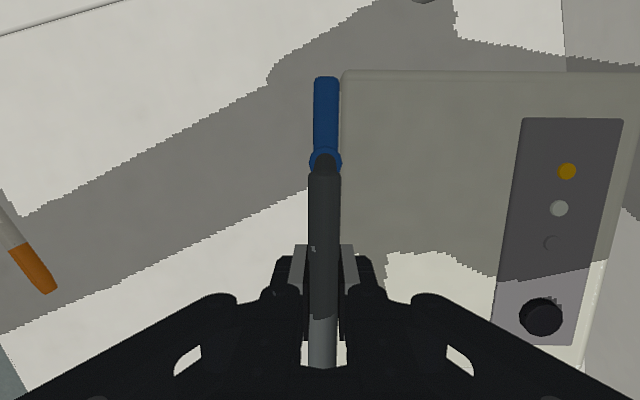

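The wrist view shows the bar in line with the door at (325,200), and the door against the housing. The closing force rises past angle 0, so it is at the stop. I release, lift and check.

```bash
python3 - <<'E'
from h import *
from cell import ctrl
ctrl.open_gripper();o=ctrl.get_obs();print(o["time"],o["opening"],o["wrist_force"])
p=np.array(o["ee_pos"]);ctrl.servo_line(p+[0,0,.1],max_speed=.12)
r=ctrl.read_camera("wrist")
P=cloud(r).reshape(-1,3);L=P.copy();L[:,:2]=P[:,:2]@M2
B=L[(L[:,2]>.15)&(L[:,2]<.18)&(abs(L[:,0]-.62)<.05)];print("bar",np.median(B,0),np.percentile(B,[2,98],axis=0).round(4).tolist())
ctrl.move_ptp([.48,.1,.30],QUAT); ctrl.servo_line([.2,.4,.3],max_speed=.3)
r=ctrl.read_camera("top");np.savez("/tmp/top",**r);a=r["frame"][110:250,190:440,::-1]
cv2.imwrite("pics/t2.png",cv2.resize(a,(800,448)));print(ctrl.get_obs()["time"])
E
python3 b.py
```

```text
16.2833 0.0853381248907909 [-0.47505588  0.52978186 -0.42312257]
bar [0.63340707 0.21236175 0.16956548] [[0.6275, 0.1687, 0.1649], [0.6392, 0.2498, 0.1714]]
19.7167
blue x [(0.624, 38), (0.628, 6), (0.632, 10), (0.636, 36)] [(0.764, 103), (0.768, 134), (0.772, 134), (0.776, 68)]
blue y [(0.127, 117), (0.131, 125), (0.135, 124), (0.139, 124)] [(0.275, 128), (0.279, 121), (0.283, 105), (0.287, 14)]
 bar [0.6311132  0.20770941 0.16919469] [[0.6262, 0.1678, 0.1646], [0.6372, 0.2481, 0.1727]] len ctr [0.62571079 0.16621351] [0.63790175 0.25063295]
 doortop [[0.626, 0.135, 0.116], [0.63, 0.21, 0.12], [0.747, 0.278, 0.127]]
orange x [(0.668, 68), (0.672, 79), (0.676, 146), (0.68, 140)] [(0.792, 108), (0.796, 135), (0.8, 127), (0.804, 93)]
orange y [(-0.107, 108), (-0.103, 126), (-0.099, 121), (-0.095, 126)] [(0.037, 119), (0.041, 120), (0.045, 120), (0.049, 119)]
 bar [ 0.65925044 -0.0260259   0.16925963] [[0.6543, -0.0665, 0.1648], [0.6655, 0.0143, 0.1723]] len ctr [ 0.65399171 -0.06901662] [0.66600066 0.01645341]
 doortop [[0.654, -0.1, 0.096], [0.657, -0.022, 0.119], [0.772, 0.048, 0.127]]
```

View pics/t2.png

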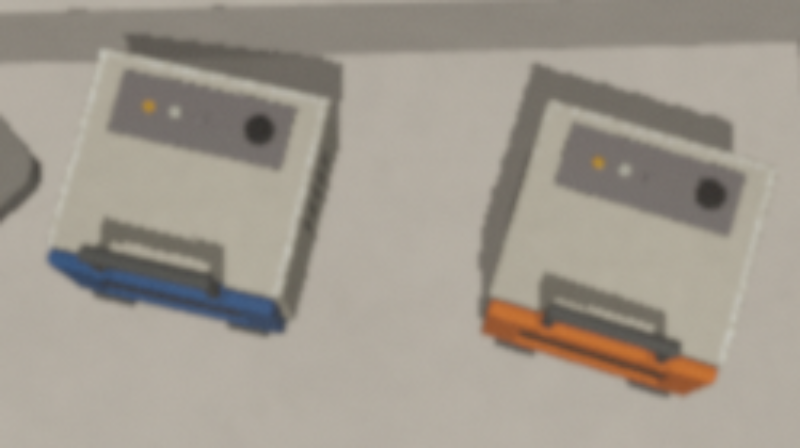

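The blue door at (165,290) stands upright and flush, like the orange one at (600,345). The bar is within about 1 mm of the hinge line, and the orange bar has not moved.

```bash
python3 -c "
from cell import ctrl
ctrl.job_done()"
```

```text
the job is handed in; nothing more can be done
```

I opened the blue door fully, shut it again and let go, then backed the arm away and handed the job in. The arm finished at 19.7 s of the 43 s allowed.

- **Open:** I pulled the bar down until it met the stop. The vertical force climbed from 2 N to 24 N just past 1.25 rad, and the picture showed the door fully down.
- **Shut:** I pushed the bar back up until it met the stop. The closing force rose past 0 rad, to about 14 N. After release, the top camera put the bar within about 1 mm of the hinge line, upright.
- **Orange door:** its bar was in the same place before and after, within 0.3 mm.
- **Forces:** the largest wrist force I read was about 24 N, at the open stop; I read it only at the end of each short move. No check failed. The wrist and top cameras differed by about 2 mm on the bar's final position, which is within calibration.

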